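Clear the fixture and press the valve housing home

ROBOT

A 6-joint arm with a two-finger parallel gripper is mounted at the origin on the work surface. World frame = base frame: x ahead of the robot, y to its left, z up, the work surface at z = 0. Lengths are in m, angles in rad, forces in N, time in s.
With the tool pointing down it reaches from about 0.35 to 0.725 m from the base axis. Payload 4.3 kg.
Tool frame: the origin (TCP) lies midway between the tips of the shut fingers; the grasp point (between the pads) lies 19 mm behind it; z points along the fingers, y is the line along which they close (so a half turn about z gives the same grasp; the last joint's range is limited). The gripper opens to 85 mm and grips with 20 to 120 N. Pads are 22 mm wide; open, the fingers measure 114 mm over their backs; the gripper's body (76 mm by 85 mm) begins 54 mm behind the grasp point. The pads swing forward as they close: fully open they stand 13 mm farther back than shut.
Start: joints at [-0.11, 0.377, 0.081, 1.274, 0, 1.46], TCP at [0.575, 0, 0.231] pointing down, gripper open.
Joint ranges: [-2.72, 2.72], [-0.84, 1.66], [-1.02, 1.22], [-1.77, 2.12], [-1.37, 1.28], [-3.14, 3.14]. Speed limits (rad/s): [2.57, 2.57, 3.14, 3.14, 3.14, 3.14].

INTERFACE

Orientations are given as a 3x3 rotation matrix whose columns are the frame's x, y, z axes.
In Python, from plant import manip gives the robot as it stands. The module is installed in compiled form; this text tells all that it offers.
- The arm moves only by the tool arm_command, never from a script. Its argument "moves" is text: rows parted by semicolons, each of 7 numbers parted by spaces: the opening, from 0 (shut) to 1 (fully open), then the shift along the tool's x, y, z in mm, then the turn, a rotation vector about the tool's x, y, z in degrees. In form: jaw dx dy dz ax ay az; .... A call has 1 to 20 rows; each row shifts and turns the commanded pose from where the row before left it, along the tool's axes as they then stand; what a row does not reach is not made up. A row lasts 1/12 s, in which the tool goes at most 41.7 mm and 7.16 degrees, less where a joint would pass 70% of its speed; a pose out of reach is approached as far as the arm can. A call with a gripper value outside its range is refused whole. The fingers move at their own pace and stop on an object; "squeeze" is the grip in N (left out, the last holds). Time passes only in rows, so rows that do not move let the fingers close. It gives the time, the measured TCP pose, the force, the opening and the grip force at its end, in the units of the state.
- manip.get_obs(): the state, without advancing time (a new reading comes with each control period).
- manip.read_camera(name): name is "scene" or "side" or "wrist"; returns the picture (384x512x3 uint8, blue, green, red); there is no depth.
- manip.calibration(name): a dict with "intrinsics" (3x3 intrinsics, pixels), "R" (3x3) and "t" (3): a world point X has camera coordinates R X + t; the wrist camera has in their place "mount" (4x4, takes a point from camera to tool coordinates, whose origin is the TCP and whose axes are the flange's). Camera axes: x right, y down, z forward; pixel columns grow to the right and rows downward; lengths in m; the calibration is good to about 2 mm. A picture is of the moment at which its call begins: read the wrist's pose just before it. calibration takes no time and is no camera call.
- manip.sign_off(): hands the job in; it is judged then, once.
Trained networks look in the newest picture that a camera, given by its name, has taken for a name from the list of things; names that differ only in an ending like _2 or _b are one class to them, and where a whole thing is asked for, a point or a joint stands for the part that bears it (a point fixed in the world has none). Each returns a list of dicts, best first, with "confidence" (0 to 1); they miss things now and then, are a little off and sometimes report something else, mostly with a low value. They report only what shows in the picture. A call takes as long as a camera call.
- manip.trace(camera, thing): "region" (384x512 bool, what is visible of it) and "pixel" ([column, row] in pixels, amid what is visible of it).
The state is a dict: "time_s": time; "joint_pos": joint angles; "qd": joint speeds; "joint_torque": joint torques, N m; "position": TCP position; "ee_rot": TCP orientation; "contact_force": force on the tool from outside, world axes, zero at the start; "moment": the same for the moment, N m; "grip_width": opening from 0.0 (shut) to 1.0 (fully open); "finger_force": force on a finger pad.
Only numpy, scipy, OpenCV 4.12 (cv2) and the standard library are available. Lean on these libraries where they do the work, as an engineer would, in place of code of your own. Each camera call takes 0.05 s, during which the arm holds its last target. There are 200 camera calls.

TASK

Take the green V-shaped pusher by its black handle and with it sweep the three orange caps off the fixture bed into the blue catch tray. Then, with the pusher, slide the aluminium valve housing into the corner of the two stops until it sits flat and square against both, and finish still gripping the pusher and pressing the housing firmly against both stops. Keep the fingers off caps and housing, and leave the two regulators, the blue parts bin and the screwdriver alone.

Things in the scene. Friction and masses are not known exactly. Their poses are not given: they have to be found in the camera images.
- fixture: Grey raised bed, fixed to the bench, 285 (x) x 265 (y) x 50 mm high, origin at the centre of its underside on the bench, axes along its sides; it may be turned up to 26 degrees clockwise seen from above. Aluminium stops 30 mm high stand on its far (+x) edge and its left (+y) edge and meet in a corner; the -x and -y edges are open. Along the -y edge hangs a blue catch tray, lower than the bed.
- corner (a point): Inner corner where the two stops' inner faces meet, at the bed's top surface (50 mm above the bench). Axes as the fixture's: the bed reaches 270 mm to -x and 250 mm to -y from this point. Seated with its long side along fixture x, the housing's origin lies 40 mm to -x and 32 mm to -y of it.
- tray (a point): Centre of the catch tray's floor, 5 mm above the bench; axes as the fixture's. The tray joins the bed's -y edge, inside 275 mm (x) x 105 mm (y); its walls reach only 30 mm above the bench, 20 mm lower than the bed's top, so a tool can sweep past the edge above it.
- stop_far: Stop on the bed's +x edge: bar 15 x 100 x 30 mm high, along fixture y from the corner; its inner face, looking to -x, is ground and slippery (friction about 0.2). Origin under its centre, at the bed's top.
- stop_left: Stop on the bed's +y edge: bar 125 x 15 x 30 mm high, along fixture x; its inner face, looking to -y, is as slippery. Origin under its centre, at the bed's top.
- housing: Loose aluminium valve housing on the bed, block 80 (x) x 64 (y) x 40 mm with a round boss on top (62 mm overall), about 0.5 kg, slippery on the stops (friction about 0.2), less so on bed and pusher (about 0.6). Origin at the centre of its underside. It starts on the -x part of the bed, its axes within about 12 degrees of the fixture's, to the -x side of the caps.
- pusher: Green V-shaped pusher on the bench, 0.18 kg. Origin: inner tip of the 90 degree V, underside; x points forward, out of the V's mouth. Two arms, 30 mm high, 12 thick, 55 long inside, run at 45 degrees either side of +x; overall 95 mm wide, from 40 mm behind to 39 mm ahead of the origin. Black handle 36 (x) x 20 (y) mm, 30 to 68 mm up, over x -40 to -4 mm.
- pusher_grip (a point): Grip point of the pusher's handle, 22 mm behind the pusher's origin and 50 mm above its underside; axes as the pusher's. Grip across its y (20 mm).
- cap0: Loose orange thread cap, upright cylinder 26 mm in diameter and 16 mm high, 20 g, on the far (+x) half of the bed; origin at the centre of its underside.
- cap1: Loose orange thread cap, upright cylinder 26 mm in diameter and 16 mm high, 20 g, on the far (+x) half of the bed; origin at the centre of its underside.
- cap2: Loose orange thread cap, upright cylinder 26 mm in diameter and 16 mm high, 20 g, on the far (+x) half of the bed; origin at the centre of its underside.
- regulator_a: Bystander: round grey gas regulator with brass ports on a 70 mm base, about 100 mm high; origin under its centre.
- regulator_b: Bystander: a second regulator like it.
- parts_bin: Bystander: open blue plastic bin 120 x 160 x 70 mm; origin under its centre.
- screwdriver: Bystander: screwdriver lying on the bench; origin under its middle.

How it is judged:
On the way:
1. all three caps lie in the catch tray (x of cap0 in the frame of tray between -0.142 and 0.142 m and y of cap0 in the frame of tray between -0.056 and 0.056 m and z of each of cap0, cap1, cap2 in the frame of tray below 0.042 m and x of cap1 in the frame of tray between -0.142 and 0.142 m and y of cap1 in the frame of tray between -0.056 and 0.056 m and x of cap2 in the frame of tray between -0.142 and 0.142 m and y of cap2 in the frame of tray between -0.056 and 0.056 m), for 0.2 s.
At the end, for the whole second after the job is handed in: The housing lies flat on the bed within 4 mm of its seat in the corner, square within 0.05 rad, pressed on each stop with more than 1 N by the pusher (more than 2 N), which the fingers still grip (more than 2 N); all three caps lie in the catch tray (all of step 1 and x of housing in the frame of corner between -0.044 and -0.036 m and y of housing in the frame of corner between -0.036 and -0.028 m and z of housing in the frame of corner between -0.004 and 0.004 m and angle between the x axis of housing and the x axis of fixture, either way round below 0.05 rad and angle between housing's own z axis and vertical below 0.05 rad and contact force between housing and stop_far above 1 N and contact force between housing and stop_left above 1 N and contact force between pusher and housing above 2 N and contact force between the fingers and pusher above 2 N); the arm keeps its last pose, push and grip.
It fails at once if the fingers touch a cap or the housing (contact force between the fingers and cap0 above 1 N or contact force between the fingers and cap1 above 1 N or contact force between the fingers and cap2 above 1 N or contact force between the fingers and housing above 1 N).
It fails at once if a bystander is moved more than 20 mm (distance of any of regulator_a, regulator_b, parts_bin, screwdriver from where it was at the start of the episode above 0.02 m).
It also fails if it takes over 61 s, if anything falls off the work surface, if the arm or the gripper's body presses on something with over 40 N, if the wrist force passes 120 N, or if a joint passes its speed limit or range.

## Working session

There is one attempt and no reset: what is moved stays moved. The work goes in short steps, Python scripts to look and compute and a tool call to move; the robot and the scene stay as the last step left them, time stands still between calls to the robot, and variables do not carry over. Pictures are saved under pics/ and viewed, at most 10 in all, crops included, and the job is handed in when it is done.

Besides the shell and the picture viewer there is one more tool, called after ">>>" by a JSON object that holds its "api" and its "payload", one argument or row to a line. arm_command: Moves the arm, as the interface text tells. Its arguments: {"type":"object","properties":{"moves":{"type":"string"},"squeeze":{"type":"number"}},"required":["moves"]}

```bash
mkdir -p pics; ls
cat > h.py <<'E'
import numpy as np, cv2
from plant import manip
def ray(cam,px,obs=None):
    c=manip.calibration(cam);K=np.array(c["intrinsics"])
    d=np.linalg.inv(K)@np.array([px[0],px[1],1.0])
    if "R" in c:
        R=np.array(c["R"]);t=np.array(c["t"]);return -R.T@t,R.T@d
    M=np.array(c["mount"]);o=obs or manip.get_obs();E=np.array(o["ee_rot"])
    return np.array(o["position"])+E@M[:3,3],E@M[:3,:3]@d
def onz(cam,px,z,obs=None):
    o,d=ray(cam,px,obs);return o+d*(z-o[2])/d[2]
def proj(cam,X,obs=None):
    c=manip.calibration(cam);K=np.array(c["intrinsics"]);X=np.atleast_2d(X)
    if "R" in c: P=X@np.array(c["R"]).T+np.array(c["t"])
    else:
        M=np.array(c["mount"]);o=obs or manip.get_obs();E=np.array(o["ee_rot"])
        P=((X-np.array(o["position"]))@E-M[:3,3])@M[:3,:3]
    p=P@K.T;return p[:,:2]/p[:,2:]
E
python3 - <<'E'
from h import *
o=manip.get_obs();print(o)
for n in ["scene","side","wrist"]:
    im=manip.read_camera(n);cv2.imwrite(f"pics/{n}0.png",im)
    c=manip.calibration(n);print(n,{k:np.round(v,3).tolist() for k,v in c.items()})
a=cv2.imread("pics/scene0.png");cv2.imwrite("pics/s0.png",cv2.resize(a,(800,600)))
E
```

```text
pics
{'time_s': 0.0, 'joint_pos': array([-1.10282779e-01,  3.78054919e-01,  7.96003805e-02,  1.27436729e+00,
        6.62082802e-06,  1.46048097e+00]), 'qd': array([-0.00055705,  0.00022273,  0.00036552, -0.00159529,  0.00099294,
       -0.00079316]), 'joint_torque': array([ 5.03441061e-04, -4.63600910e+01,  2.69876987e+01,  2.07655923e-02,
       -6.74222474e-05, -6.15417605e-06]), 'position': array([5.74345946e-01, 9.04554550e-05, 2.30355619e-01]), 'ee_rot': array([[-3.23423768e-05,  9.99997974e-01, -2.01247021e-03],
       [ 9.99999973e-01,  3.28043169e-05,  2.29506272e-04],
       [ 2.29571825e-04, -2.01246273e-03, -9.99997949e-01]]), 'contact_force': array([ 0.03991226, -1.09963602, -0.34493258]), 'moment': array([-0.06077779, -0.0526129 ,  0.0110683 ]), 'finger_force': 0.0, 'grip_width': 1.0031874209440783}
scene {'intrinsics': [[449.61, 0.0, 258.613], [0.0, 449.61, 190.162], [0.0, 0.0, 1.0]], 'R': [[-0.012, 1.0, 0.001], [0.725, 0.01, -0.689], [-0.689, -0.008, -0.725]], 't': [0.05, -0.338, 1.692]}
side {'intrinsics': [[440.034, 0.0, 259.158], [0.0, 440.034, 190.6], [0.0, 0.0, 1.0]], 'R': [[0.78, -0.625, -0.018], [-0.43, -0.516, -0.741], [0.454, 0.586, -0.671]], 't': [-0.429, 0.269, 1.26]}
wrist {'intrinsics': [[322.46, 0.0, 255.212], [0.0, 322.46, 190.145], [0.0, 0.0, 1.0]], 'mount': [[-0.001, -0.961, -0.278, 0.071], [1.0, -0.001, 0.0, -0.002], [-0.0, -0.278, 0.961, -0.143], [0.0, 0.0, 0.0, 1.0]]}
```

View pics/s0.png

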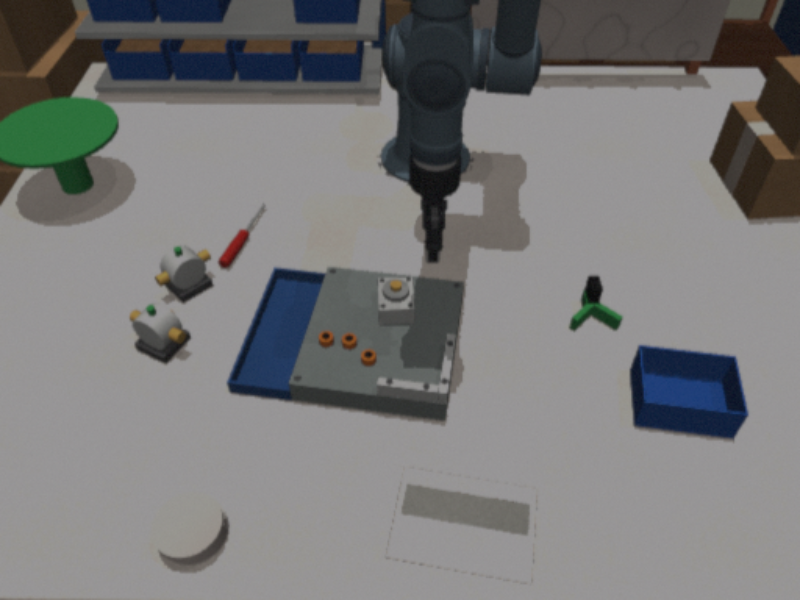

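View pics/side0.png

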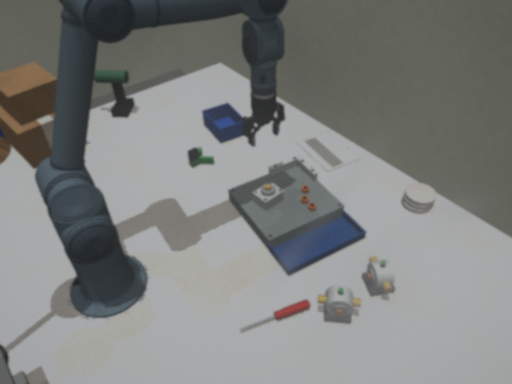

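```bash
cat > fit.py <<'E'
from h import *
from scipy.optimize import minimize
def box(cx,cy,sx,sy,z0,z1,yaw=0):
    c,s=np.cos(yaw),np.sin(yaw)
    return np.array([[cx+c*a*sx/2-s*b*sy/2,cy+s*a*sx/2+c*b*sy/2,z] for a in(-1,1) for b in(-1,1) for z in(z0,z1)])
def cyl(r,z0,z1,cx=0,cy=0):
    t=np.arange(0,2*np.pi,.4);return np.array([[cx+r*np.cos(a),cy+r*np.sin(a),z] for a in t for z in(z0,z1)])
q=np.pi/4; m=(55+0)/2
# V arms: inner face from origin along +-45deg, 12 thick outward
def arm(s):
    u=np.array([np.cos(q),s*np.sin(q)]);n=np.array([-np.sin(q),s*np.cos(q)])
    pts=[-12*u*1+0*n,55*u,55*u+12*n,-12*u+12*n]
    return np.array([[p[0]/1e3,p[1]/1e3,z] for p in pts for z in(0,.03)])
M={"pusher":[arm(1),arm(-1),box(-.022,0,.036,.02,.03,.068),],
"housing":[box(0,0,.08,.064,0,.04),cyl(.022,.04,.062)],
"cap":[cyl(.013,0,.016)],
"fixture":[box(0,0,.285,.265,0,.05)],
"stops":[box(.135,.0825,.015,.1,.05,.08),box(.08,.125,.125,.015,.05,.08)],
"tray":[box(0,-.185,.28,.11,0,.03)]}
S=4
def mask(parts,x,y,yaw,z,cam,o=None):
    im=np.zeros((384*S//1,512*S),np.uint8)
    c,s=np.cos(yaw),np.sin(yaw);R=np.array([[c,-s,0],[s,c,0],[0,0,1]])
    for P in parts:
        p=proj(cam,P@R.T+[x,y,z],o)
        cv2.fillConvexPoly(im,cv2.convexHull(np.round((p+.5)*S).astype(np.int32)),1)
    return im
def fit(parts,regs,x0,z,yawfree=True,obs=None):
    """regs: {cam: bool region}"""
    B={c:cv2.resize(r.astype(np.uint8),None,fx=S,fy=S,interpolation=cv2.INTER_NEAREST) for c,r in regs.items()}
    def cost(v):
        t=0
        for c,b in B.items():
            a=mask(parts,v[0]/1e3,v[1]/1e3,np.radians(v[2]) if yawfree else 0,z,c,obs)
            t+=1-(a&b).sum()/max(1,(a|b).sum())
        return t/len(B)
    best=None
    v0=np.array(x0,float)
    for k in range(2):
        st=np.array([v0]+[v0+d for d in np.diag([12,12,8.])/(1+k)])
        r=minimize(cost,v0,method="Nelder-Mead",options=dict(initial_simplex=st,maxiter=90,xatol=.05,fatol=1e-4));v0=r.x
    return np.round(v0,1),round(1-r.fun,3)
E
python3 - <<'E'
from fit import *
import pickle
D={}
for t in ["fixture","stop_far","stop_left","tray","housing","pusher","cap0","parts_bin"]:
    for c in ["scene","side"]:
        L=manip.trace(c,t);D[t,c]=L
        print(t,c,[(round(d["confidence"],2),np.round(d["pixel"]).tolist(),int(d["region"].sum())) for d in L[:4]])
pickle.dump(D,open("d.pkl","wb"))
for t,z in [("housing",.09),("pusher",.03)]:
    for c in ["scene","side"]:
        if D[t,c]: print(t,c,onz(c,D[t,c][0]["pixel"],z))
for c in ["scene","side"]:
    for d in D["cap0",c]: print("cap",c,onz(c,d["pixel"],.06).round(3))
print([onz("scene",(p[0]*.64,p[1]*.64),.05).round(3).tolist() for p in [(330,268),(465,282),(293,385)]])
E
```

```text
fixture scene [(0.78, [220.0, 222.0], 10753)]
fixture side [(0.97, [298.0, 219.0], 8171)]
stop_far scene [(0.63, [264.0, 252.0], 414), (0.45, [221.0, 221.0], 10540)]
stop_far side [(0.58, [269.0, 196.0], 586)]
stop_left scene [(0.6, [286.0, 235.0], 262), (0.32, [148.0, 157.0], 267)]
stop_left side [(0.59, [284.0, 164.0], 242)]
tray scene [(0.61, [220.0, 219.0], 10704)]
tray side [(0.75, [298.0, 219.0], 8342)]
housing scene [(0.86, [254.0, 193.0], 682)]
housing side [(0.8, [271.0, 196.0], 581)]
pusher scene [(0.75, [379.0, 200.0], 533)]
pusher side [(0.62, [197.0, 159.0], 357)]
cap0 scene [(0.65, [211.0, 218.0], 85), (0.59, [236.0, 228.0], 75)]
cap0 side [(0.5, [296.0, 220.0], 8408), (0.49, [306.0, 192.0], 48)]
parts_bin scene [(0.76, [442.0, 252.0], 3670), (0.15, [148.0, 159.0], 224)]
parts_bin side [(0.6, [224.0, 122.0], 1173)]
housing scene [ 0.56254971 -0.05572518  0.09      ]
housing side [ 0.53131021 -0.08546122  0.09      ]
pusher scene [0.5307279  0.30405973 0.03      ]
pusher side [0.49163111 0.29848957 0.03      ]
cap scene [ 0.631 -0.171  0.06 ]
cap scene [ 0.665 -0.101  0.06 ]
cap side [ 0.543 -0.191  0.06 ]
cap side [ 0.654 -0.119  0.06 ]
[[0.439, -0.188, 0.05], [0.474, 0.071, 0.05], [0.718, -0.225, 0.05]]
```

Run:
```python
from fit import *
import pickle
D=pickle.load(open("d.pkl","rb"))
for t,parts,x0,z in [("fixture",M["fixture"]+M["stops"]+M["tray"],(590,-75,-8),0),("housing",M["housing"],(530,-70,-8),.05),("pusher",M["pusher"],(500,300,10),0)]:
    for cs in (["scene","side"],["scene"],["side"]):
        print(t,cs,fit(parts,{c:D[t,c][0]["region"] for c in cs},x0,z))
# orange caps by colour
for c in ["scene","side"]:
    im=cv2.imread(f"pics/{c}0.png");h=cv2.cvtColor(im,cv2.COLOR_BGR2HSV)
    m=cv2.inRange(h,(3,130,90),(16,255,255));n,l,s,ce=cv2.connectedComponentsWithStats(m)
    for i in range(1,n):
        if s[i,4]>15:
            px=s[i,:2]+(s[i,2:4]-1)/2.;print(c,s[i],onz(c,px,.058).round(4))
a=cv2.imread("pics/scene0.png")[155:270,190:420];cv2.imwrite("pics/c1.png",cv2.resize(a,(800,400),interpolation=cv2.INTER_CUBIC))
```

```text
fixture ['scene', 'side'] (array([592.2, -84.7,  -8.4]), np.float64(0.901))
fixture ['scene'] (array([592.8, -85.7,  -8.2]), np.float64(0.905))
fixture ['side'] (array([590.8, -84.8,  -8.3]), np.float64(0.899))
housing ['scene', 'side'] (array([540.9, -59.8,   2.4]), np.float64(0.923))Traceback (most recent call last):
  File "<stdin>", line 6, in <module>
  File "fit.py", line 41, in fit
    r=minimize(cost,v0,method="Nelder-Mead",options=dict(initial_simplex=st,maxiter=90,xatol=.05,fatol=1e-4));v0=r.x
    res = _minimize_neldermead(fun, x0, args, callback, bounds=bounds,
                               **options)
    fxr = func(xr)
    fx = function(np.copy(x), *(wrapper_args + args))
  File "fit.py", line 34, in cost
    a=mask(parts,v[0]/1e3,v[1]/1e3,np.radians(v[2]) if yawfree else 0,z,c,obs)
  File "fit.py", line 25, in mask
    p=proj(cam,P@R.T+[x,y,z],o)
  File "h.py", line 13, in proj
    c=manip.calibration(cam);K=np.array(c["intrinsics"]);X=np.atleast_2d(X)
ValueError: time passes only in moves, steps and waits
```

```bash
sed -i 's/^def ray/import functools\n@functools.lru_cache\ndef cal(n):\n    return manip.calibration(n)\ndef ray/; s/c=manip.calibration(cam)/c=cal(cam)/' h.py
cat > caps.py <<'E'
from fit import *
def caps(c,im,obs=None,z=.058):
    h=cv2.cvtColor(im,cv2.COLOR_BGR2HSV)
    m=cv2.inRange(h,(3,130,90),(16,255,255));n,l,s,ce=cv2.connectedComponentsWithStats(m);r=[]
    for i in range(1,n):
        if s[i,4]>15:
            px=s[i,:2]+(s[i,2:4]-1)/2.;r.append(onz(c,px,z,obs).round(3).tolist()+[s[i].tolist()])
    return r
E
python3 - <<'E'
from caps import *
import pickle
D=pickle.load(open("d.pkl","rb"))
for t,parts,x0,z in [("housing",M["housing"],(530,-70,-8),.05),("pusher",M["pusher"],(500,300,10),0),("pusher",M["pusher"],(500,300,-10),0)]:
    for cs in (["scene","side"],["scene"],["side"]):
        print(t,cs,fit(parts,{c:D[t,c][0]["region"] for c in cs},x0,z))
for c in ["scene","side"]: print(c,caps(c,cv2.imread(f"pics/{c}0.png")))
im=cv2.imread("pics/scene0.png");big=cv2.resize(im,None,fx=4,fy=4,interpolation=cv2.INTER_CUBIC)
def draw(k,x,y,yaw,z,col):
    for P in M[k]:
        m=mask([P],x,y,np.radians(yaw),z,"scene");cn,_=cv2.findContours(m,0,1);cv2.drawContours(big,cn,-1,col,1)
for k in("fixture","stops","tray"):draw(k,.5922,-.0847,-8.4,0,(0,255,255))
draw("housing",.5409,-.0598,2.4,.05,(0,0,255))
a=big[155*4:275*4,140*4:310*4];cv2.imwrite("pics/c1.png",cv2.resize(a,(800,565)))
E
```

```text
housing ['scene', 'side'] (array([540.9, -59.8,   2.4]), np.float64(0.923))
housing ['scene'] (array([541.3, -59.8,   2.3]), np.float64(0.946))
housing ['side'] (array([540.2, -59.7,   4.9]), np.float64(0.912))
pusher ['scene', 'side'] (array([509.6, 309.8,   2. ]), np.float64(0.804))
pusher ['scene'] (array([511.5, 309. ,   2.6]), np.float64(0.879))
pusher ['side'] (array([507.4, 312.7,   2.6]), np.float64(0.779))
pusher ['scene', 'side'] (array([509.6, 309.8,   2. ]), np.float64(0.804))
pusher ['scene'] (array([511.1, 309. ,   2.7]), np.float64(0.879))
pusher ['side'] (array([506.1, 312.2,   2.5]), np.float64(0.776))
scene [[0.62, -0.181, 0.058, [204, 212, 9, 8, 41]], [0.623, -0.14, 0.058, [219, 213, 9, 8, 45]], [0.661, -0.104, 0.058, [231, 224, 10, 8, 45]]]
side []
```

View pics/c1.png

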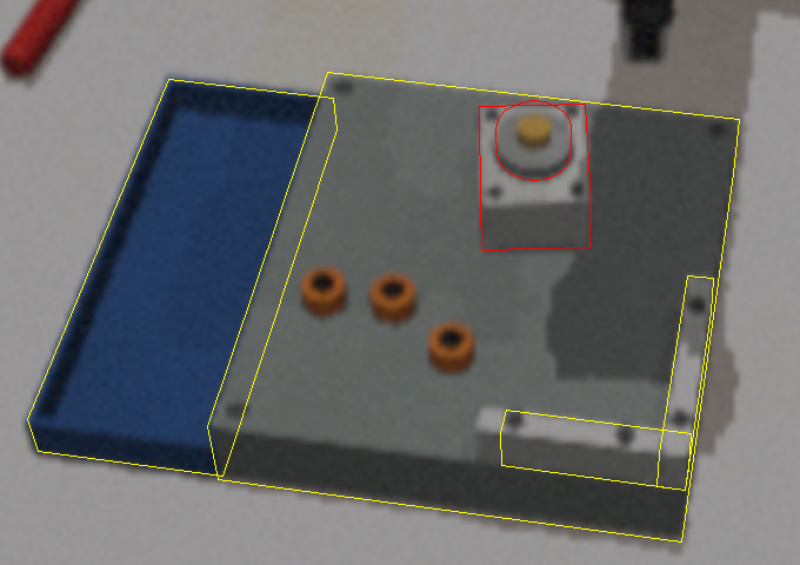

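The picture shows the bed outline fitting well (yellow) at about (592,-85) mm, -8.3°. The housing is at about (541,-60) mm and the caps are at crop pixels (323,290), (393,297) and (450,345). I'll move above the pusher now and measure it up close.

>>> {"api": "arm_command", "payload": {
  "moves": "1 31 -8.4 3 0 0 0;1 31 -8.4 3 0 0 0;1 31 -8.4 3 0 0 0;1 31 -8.4 3 0 0 0;1 31 -8.4 3 0 0 0;1 31 -8.4 3 0 0 0;1 31 -8.4 3 0 0 0;1 31 -8.4 3 0 0 0;1 31 -8.4 3 0 0 0;1 31 -8.4 3 0 0 0"
}}

```text
time_s: 1.78
position: [0.4905, 0.3115, 0.2013]
ee_rot: [[-0.0, 1.0, 0.0], [1.0, 0.0, 0.0], [0.0, 0.0, -1.0]]
contact_force: [0.5, 0.3, -0.6]
grip_width: 0.999
finger_force: 0.0
```

>>> {"api": "arm_command", "payload": {
  "moves": "1 0 0 0 0 0 -6.6;1 0 0 0 0 0 -6.6;1 0 0 0 0 0 -6.6;1 0 0 0 0 0 -6.6;1 0 0 0 0 0 -6.6;1 0 0 0 0 0 -6.6;1 0 0 0 0 0 -6.6;1 0 0 0 0 0 -6.6;1 0 0 0 0 0 -6.6;1 0 0 0 0 0 -6.6;1 0 0 0 0 0 -6.6;1 0 0 0 0 0 -6.6;1 0 0 0 0 0 -6.6;1 0 0 0 0 0 -6.6;1 0 0 0 0 0 0;1 0 0 0 0 0 0;1 0 0 0 0 0 0"
}}

```text
time_s: 3.2
position: [0.491, 0.31, 0.2013]
ee_rot: [[-0.999, -0.039, 0.0], [-0.039, 0.999, -0.0], [-0.0, -0.0, -1.0]]
contact_force: [-0.1, 0.0, -0.8]
grip_width: 1.001
finger_force: 0.0
```

Run:
```python
from fit import *
o=manip.get_obs();im=manip.read_camera("wrist");L=manip.trace("wrist","pusher")
print(o["position"],o["ee_rot"].round(3),o["joint_pos"].round(2))
print([(round(d["confidence"],2),d["pixel"],int(d["region"].sum())) for d in L])
r=fit(M["pusher"],{"wrist":L[0]["region"]},(510,309,2.5),0,obs=o);print(r)
v=r[0];big=cv2.resize(im,None,fx=4,fy=4)
for P in M["pusher"]:
    cn,_=cv2.findContours(mask([P],v[0]/1e3,v[1]/1e3,np.radians(v[2]),0,"wrist",o),0,1);cv2.drawContours(big,cn,-1,(0,0,255),3)
cv2.imwrite("pics/w1.png",cv2.resize(big,(640,480)))
```

```text
[0.4910316  0.31000088 0.20131921] [[-0.999 -0.039  0.   ]
 [-0.039  0.999 -0.   ]
 [-0.    -0.    -1.   ]] [ 0.45  0.4   0.03  1.21 -0.    0.41]
[(0.77, [256.2, 190.0], 2562)]
(array([507.9, 311.6,   2. ]), np.float64(0.927))
```

View pics/w1.png

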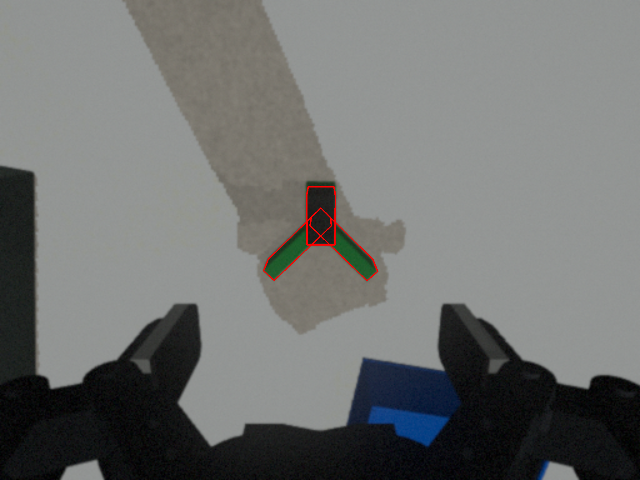

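The wrist picture shows the pusher at crop pixel (320,230), and the fit (red) matches it well. It is at (508,311.5) mm with yaw 2°. I'll descend and grip.

>>> {"api": "arm_command", "payload": {
  "moves": "0.7 2.5 0.5 25 0 0 0;0.7 2.5 0.4 25 0 0 0;0.7 0 0 25 0 0 0;0.7 0 0 25 0 0 0;0.7 0 0 25 0 0 0;0.7 0 0 20 0 0 0;0.7 0 0 15 0 0 0;0.7 0 0 9 0 0 0;0.7 0 0 0 0 0 0;0.7 0 0 0 0 0 0;0 0 0 0 0 0 0;0 0 0 0 0 0 0;0 0 0 0 0 0 0;0 0 0 0 0 0 0;0 0 0 0 0 0 0;0 0 0 0 0 0 0;0 0 0 0 0 0 0;0 0 0 0 0 0 0",
  "squeeze": 80
}}

```text
time_s: 4.8
position: [0.4872, 0.3112, 0.0336]
ee_rot: [[-0.999, -0.042, 0.003], [-0.042, 0.999, 0.001], [-0.003, 0.001, -1.0]]
contact_force: [0.9, -0.9, 6.8]
grip_width: 0.225
finger_force: 78.7
```

>>> {"api": "arm_command", "payload": {
  "moves": "0 0 0 -20 0 0 0;0 0 0 -30 0 0 0;0 0 0 -30 0 0 0;0 0 0 -30 0 0 0;0 0 0 -30 0 0 0;0 0 0 -10 0 0 0;0 0 0 0 0 0 0;0 0 0 0 0 0 0"
}}

```text
time_s: 5.47
position: [0.4859, 0.3107, 0.1814]
ee_rot: [[-0.999, -0.042, -0.0], [-0.042, 0.999, -0.0], [0.0, -0.0, -1.0]]
contact_force: [-0.4, -0.4, -3.2]
grip_width: 0.223
finger_force: 78.2
```

Run:
```python
from fit import *
o=manip.get_obs();im=manip.read_camera("wrist");L=manip.trace("wrist","pusher")
p=np.array(o["position"]);print(p,o["grip_width"],o["finger_force"])
print([(round(d["confidence"],2),d["pixel"],int(d["region"].sum())) for d in L])
for z in (-.034,-.031,-.028):
    print(z,fit(M["pusher"][:2]+M["pusher"][2:],{"wrist":L[0]["region"]},(1e3*p[0]+22,1e3*p[1],2),p[2]+z,obs=o))
v,_=fit(M["pusher"],{"wrist":L[0]["region"]},(1e3*p[0]+22,1e3*p[1],2),p[2]-.031,obs=o);big=cv2.resize(im,None,fx=4,fy=4)
for P in M["pusher"]:
    cn,_=cv2.findContours(mask([P],v[0]/1e3,v[1]/1e3,np.radians(v[2]),p[2]-.031,"wrist",o),0,1);cv2.drawContours(big,cn,-1,(0,0,255),3)
cv2.imwrite("pics/w2.png",cv2.resize(big,(640,480)))
```

```text
[0.48585268 0.31065031 0.18144488] 0.22271822379139983 78.15889477729797
[(0.94, [257.5, 260.1], 6662)]
-0.034 (array([507.1, 311.9,   2.1]), np.float64(0.468))
-0.031 (array([504.5, 311.7,   2.3]), np.float64(0.468))
-0.028 (array([502.3, 311.1,   1.9]), np.float64(0.468))
```

View pics/w2.png

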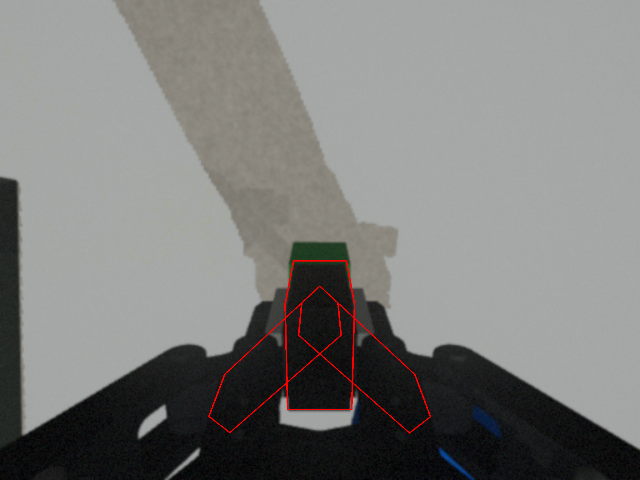

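The pusher is held squarely: handle at crop pixel (320,335), fingers either side. Next I'll carry it behind the caps.

>>> {"api": "arm_command", "payload": {
  "moves": "0 -13 -28.7 0 0 0 0;0 -13 -28.7 0 0 0 0;0 -13 -28.7 0 0 0 0;0 -13 -28.7 0 0 0 0;0 -13 -28.7 0 0 0 0;0 -13 -28.7 0 0 0 0;0 -13 -28.7 0 0 0 0;0 -13 -28.7 0 0 0 0;0 -13 -28.7 0 0 0 0;0 -13 -28.7 0 0 0 0;0 -13 -28.7 0 0 0 0;0 -13 -28.7 0 0 0 0;0 0 0 0 0 0 0"
}}

```text
time_s: 6.65
position: [0.6571, -0.0326, 0.1789]
ee_rot: [[-0.999, -0.036, -0.003], [-0.036, 0.999, -0.003], [0.003, -0.003, -1.0]]
contact_force: [0.6, 0.7, -1.7]
grip_width: 0.224
finger_force: 78.6
```

>>> {"api": "arm_command", "payload": {
  "moves": "0 0 0 0 0 0 6.3;0 0 0 0 0 0 6.3;0 0 0 0 0 0 6.3;0 0 0 0 0 0 6.3;0 0 0 0 0 0 6.3;0 0 0 0 0 0 6.3;0 0 0 0 0 0 6.3;0 0 0 0 0 0 6.3;0 0 0 0 0 0 6.3;0 0 0 0 0 0 6.3;0 0 0 0 0 0 6.3;0 0 0 0 0 0 6.3;0 0 0 0 0 0 6.3;0 0 0 0 0 0 6.3;0 0 0 0 0 0 6.3;0 0 0 0 0 0 6.3;0 0 0 0 0 0 0;0 0 0 0 0 0 0"
}}

```text
time_s: 8.15
position: [0.6551, -0.0264, 0.1803]
ee_rot: [[0.143, 0.99, -0.003], [0.99, -0.143, 0.001], [0.0, -0.003, -1.0]]
contact_force: [0.4, -0.1, -2.3]
grip_width: 0.227
finger_force: 78.6
```

```bash
cat > see.py <<'E'
from caps import *
import sys
F=(.592,-.085,-8.3)
def loc(X):
    a=np.radians(F[2]);c,s=np.cos(a),np.sin(a);d=np.array(X[:2])-F[:2];return (1e3*np.array([c*d[0]+s*d[1],-s*d[0]+c*d[1]])).round(1)
def tip(o,tool):
    a=np.radians(F[2]);w=np.array(o["position"])+np.array(o["ee_rot"])@(np.array(tool)/1e3);return loc(w),round(w[2]*1e3,1)
def draw(name,items,crop):
    im=manip.read_camera("scene");big=cv2.resize(im,None,fx=4,fy=4,interpolation=cv2.INTER_CUBIC)
    for k,x,y,yaw,z in items:
        for P in M[k]:
            cn,_=cv2.findContours(mask([P],x,y,np.radians(yaw),z,"scene"),0,1);cv2.drawContours(big,cn,-1,(0,255,255),2)
    x0,y0,x1,y1=[4*v for v in crop];a=big[y0:y1,x0:x1];f=min(800/a.shape[1],600/a.shape[0]);cv2.imwrite(name,cv2.resize(a,None,fx=f,fy=f));return im
E
python3 - <<'E'
from see import *
o=manip.get_obs();print(o["position"],o["ee_rot"].round(3).tolist(),o["joint_pos"].round(2))
print("origin loc",tip(o,(-22,0,33.6)))
w=tip(o,(-22,0,33.6));R=np.array(o["ee_rot"]);h=np.degrees(np.arctan2(-R[1,0],-R[0,0]));print("h",h)
P=np.array(o["position"])+R@np.array([-22,0,33.6])/1e3
im=draw("pics/s2.png",[("pusher",P[0],P[1],h,P[2])],(140,90,310,275))
print(caps("scene",im))
E
```

```text
[ 0.65513543 -0.02641444  0.18029372] [[0.143, 0.99, -0.003], [0.99, -0.143, 0.001], [0.0, -0.003, -1.0]] [-0.14  0.57  0.25  1.26  0.    1.58]
origin loc (array([53.9, 45.1]), np.float64(146.7))
h -98.22757992259811
[[0.62, -0.181, 0.058, [204, 212, 9, 8, 41]], [0.626, -0.139, 0.058, [219, 214, 9, 8, 44]], [0.661, -0.104, 0.058, [231, 224, 10, 8, 45]]]
```

View pics/s2.png

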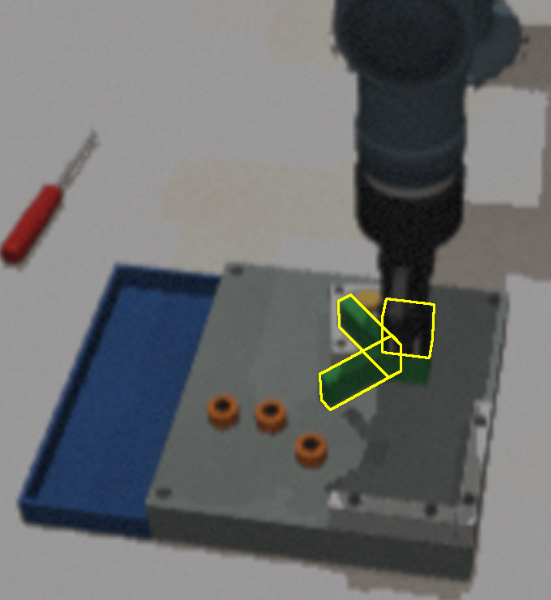

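The picture shows the V facing the caps. The drawn model lies on the pusher at crop pixel (375,350), with the caps clear at (223,410), (270,415) and (311,450). Descending to the bed.

>>> {"api": "arm_command", "payload": {
  "moves": "0 0 0 15 0 0 0;0 0 0 15 0 0 0;0 0 0 15 0 0 0;0 0 0 15 0 0 0;0 0 0 12 0 0 0;0 0 0 10 0 0 0;0 0 0 8 0 0 0;0 0 0 3 0 0 0;0 0 0 0 0 0 0;0 0 0 0 0 0 0"
}}

```text
time_s: 9.03
position: [0.6565, -0.0269, 0.0897]
ee_rot: [[0.146, 0.989, 0.001], [0.989, -0.146, -0.0], [-0.0, 0.001, -1.0]]
contact_force: [0.4, 0.6, -1.6]
grip_width: 0.224
finger_force: 78.7
```

>>> {"api": "arm_command", "payload": {
  "moves": "0 0 0 3.5 0 0 0;0 -6 0 0 0 0 0;0 -10 0 0 0 0 0;0 -10 0 0 0 0 0;0 -10 0 0 0 0 0;0 -10 0 0 0 0 0;0 -10 0 0 0 0 0;0 -10 0 0 0 0 0;0 -10 0 0 0 0 0;0 -10 0 0 0 0 0;0 -10 0 0 0 0 0;0 -10 0 0 0 0 0;0 -10 0 0 0 0 0;0 -10 0 0 0 0 0;0 -10 0 0 0 0 0;0 -10 0 0 0 0 0;0 -10 0 0 0 0 0;0 -10 0 0 0 0 0;0 -10 0 0 0 0 0;0 0 0 0 0 0 0"
}}

```text
time_s: 10.7
position: [0.6303, -0.2035, 0.0858]
ee_rot: [[0.148, 0.989, 0.0], [0.989, -0.148, -0.001], [-0.001, 0.0, -1.0]]
contact_force: [-0.6, 1.4, -0.9]
grip_width: 0.221
finger_force: 78.7
```

>>> {"api": "arm_command", "payload": {
  "moves": "0 -8 0 0 0 0 0;0 -8 0 0 0 0 0;0 -6 0 0 0 0 0;0 0 0 0 0 0 0;0 0 0 0 0 0 0;0 0 0 0 0 0 0;0 0 0 0 0 0 0"
}}

```text
time_s: 11.28
position: [0.6274, -0.2223, 0.0858]
ee_rot: [[0.146, 0.989, 0.0], [0.989, -0.146, 0.0], [0.0, 0.0, -1.0]]
contact_force: [0.9, 0.2, -1.5]
grip_width: 0.224
finger_force: 78.7
```

Run:
```python
from see import *
o=manip.get_obs();print("origin loc",tip(o,(-22,0,33.6)))
im=draw("pics/s3.png",[],(140,110,310,275))
for r in caps("scene",im,z=.018): print(r,loc(r))
s=manip.read_camera("side");print(caps("side",s,z=.018))
```

```text
origin loc (array([  54.8, -152.8]), np.float64(52.2))
[0.632, -0.247, 0.018, [183, 225, 5, 7, 34]] [  63.  -154.5]
[[0.598, -0.273, 0.018, [324, 233, 6, 6, 29]]]
```

View pics/s3.png

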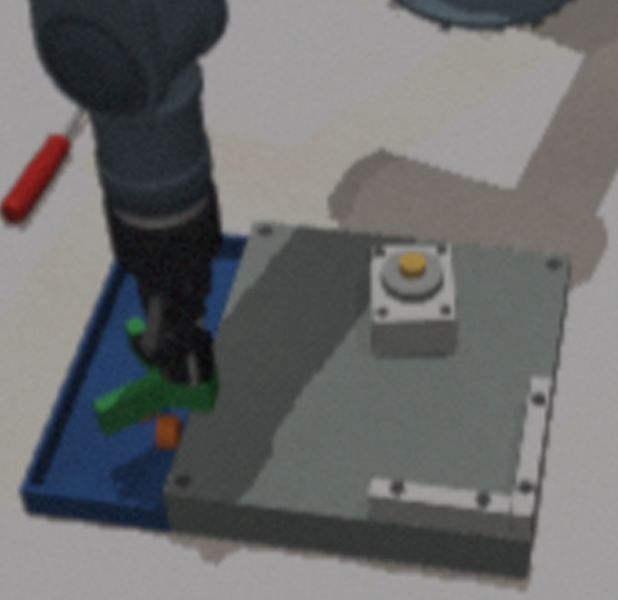

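One cap is visible in the tray at crop pixel (167,432); the pusher hides the others. I'll lift, move to behind the housing's corner while turning, and look again.

>>> {"api": "arm_command", "payload": {
  "moves": "0 0 0 -10 0 0 0;0 0 0 -20 0 0 0;0 0 0 -25 0 0 0;0 0 0 -25 0 0 0;0 0 0 -15 0 0 0;0 6.7 -22.5 0 0 0 0;0 6.7 -22.5 0 0 0 0;0 6.7 -22.5 0 0 0 0;0 6.7 -22.5 0 0 0 0;0 6.7 -22.5 0 0 0 0;0 6.7 -22.5 0 0 0 0;0 6.7 -22.5 0 0 0 0;0 6.7 -22.5 0 0 0 0;0 0 0 0 0 0 0"
}}

```text
time_s: 12.55
position: [0.4525, -0.1409, 0.1811]
ee_rot: [[0.145, 0.989, -0.004], [0.989, -0.145, 0.002], [0.001, -0.004, -1.0]]
contact_force: [-0.4, 1.9, -1.8]
grip_width: 0.222
finger_force: 79.1
```

>>> {"api": "arm_command", "payload": {
  "moves": "0 0 0 0 0 0 -7;0 0 0 0 0 0 -7;0 0 0 0 0 0 -7;0 0 0 0 0 0 -7;0 0 0 0 0 0 -7;0 0 0 0 0 0 -7;0 0 0 0 0 0 -7;0 0 0 0 0 0 -7;0 0 0 0 0 0 -7;0 0 0 0 0 0 -7;0 0 0 0 0 0 -7;0 0 0 0 0 0 -7;0 0 0 0 0 0 -7;0 0 0 0 0 0 -7;0 0 0 0 0 0 -7;0 0 0 0 0 0 -7;0 0 0 0 0 0 -7;0 0 0 0 0 0 -7;0 0 0 0 0 0 -7;0 0 0 0 0 0 -7"
}}

```text
time_s: 14.22
position: [0.4579, -0.1437, 0.1818]
ee_rot: [[-0.744, -0.669, 0.001], [-0.669, 0.744, -0.001], [-0.001, -0.002, -1.0]]
contact_force: [0.0, 0.1, -1.9]
grip_width: 0.224
finger_force: 79.2
```

>>> {"api": "arm_command", "payload": {
  "moves": "0 0 0 0 0 0 -5;0 0 0 0 0 0 0;0 0 0 0 0 0 0;0 0 0 0 0 0 0"
}}

```text
time_s: 14.55
position: [0.4575, -0.1435, 0.1813]
ee_rot: [[-0.688, -0.725, 0.001], [-0.725, 0.688, -0.0], [-0.0, -0.001, -1.0]]
contact_force: [0.9, 1.0, -2.6]
grip_width: 0.223
finger_force: 79.2
```

Run:
```python
from see import *
o=manip.get_obs();R=np.array(o["ee_rot"]);h=np.degrees(np.arctan2(-R[1,0],-R[0,0]));P=np.array(o["position"])+R@np.array([-22,0,33.6])/1e3
print("pusher",P.round(4),h)
L=manip.read_camera("side");H={c:manip.trace(c,"housing") for c in ["side"]}
im=draw("pics/s4.png",[],(140,110,310,275));H["scene"]=manip.trace("scene","housing")
for r in caps("scene",im,z=.018): print(r,loc(r))
print(fit(M["housing"],{c:H[c][0]["region"] for c in H},(541,-60,2.4),.05))
```

```text
pusher [ 0.4727 -0.1276  0.1477] 46.498743908552335
[0.551, -0.241, 0.018, [188, 203, 6, 7, 37]] [ -18.1 -160.3]
[0.602, -0.27, 0.018, [174, 216, 9, 8, 51]] [  36.6 -181.6]
[0.632, -0.245, 0.018, [183, 225, 6, 7, 41]] [  62.7 -152.5]
(array([540.2, -60.3,   2.6]), np.float64(0.63))
```

View pics/s4.png

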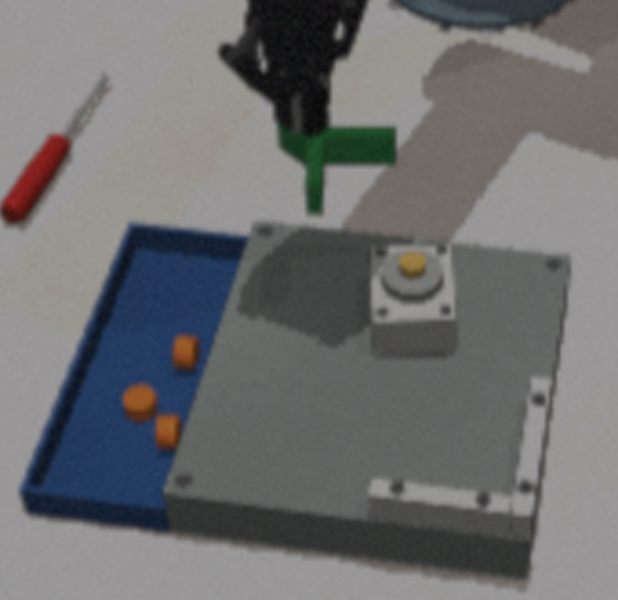

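All three caps lie in the tray, at crop pixels (185,352), (140,401) and (168,432). The pusher is behind the housing's near corner, so I'll descend and go to contact.

>>> {"api": "arm_command", "payload": {
  "moves": "0 0 0 15 0 0 0;0 0 0 20 0 0 0;0 0 0 20 0 0 0;0 0 0 18 0 0 0;0 0 0 12 0 0 0;0 0 0 7 0 0 0;0 0 0 3.5 0 0 0;0 0 0 0 0 0 0;0 0 0 0 0 0 0;0 -6 -0.4 0 0 0 0;0 -8 -0.4 0 0 0 0;0 -8 -0.4 0 0 0 0;0 -6 -0.3 0 0 0 0;0 -4 0 0 0 0 0;0 -4 0 0 0 0 0;0 0 0 0 0 0 0;0 0 0 0 0 0 0"
}}

```text
time_s: 16.17
position: [0.483, -0.1181, 0.0853]
ee_rot: [[-0.687, -0.727, -0.0], [-0.727, 0.687, -0.0], [0.0, -0.0, -1.0]]
contact_force: [-0.4, -0.2, -1.8]
grip_width: 0.223
finger_force: 79.2
```

```bash
cat > st.py <<'E'
from see import *
import sys
o=manip.get_obs();R=np.array(o["ee_rot"]);h=np.degrees(np.arctan2(-R[1,0],-R[0,0]));P=np.array(o["position"])+R@np.array([-22,0,33.6])/1e3
print("pusher",P.round(4),round(h,2),"loc",loc(P),"force",o["contact_force"].round(1))
g=[float(v) for v in sys.argv[1:4]]
im=manip.read_camera("scene");H=manip.trace("scene","housing")
r=fit(M["housing"],{"scene":H[0]["region"]},g,.05);print("housing",r,loc(r[0][:2]/1e3),"rel yaw",r[0][2]-F[2])
E
python3 st.py 541 -60 2.5
```

```text
pusher [ 0.4981 -0.1021  0.0517] 46.63 loc [-90.4 -30.5] force [-0.4 -0.2 -1.8]
housing (array([543.2, -59.9,   2.1]), np.float64(0.944)) [-51.9  17.8] rel yaw 10.4
```

>>> {"api": "arm_command", "payload": {
  "moves": "0 -4 1 0 0 0 0;0 -5 1 0 0 0 0;0 -6 -2.5 0 0 0 0;0 -6 -2.5 0 0 0 0.6;0 -6 -2.5 0 0 0 0.6;0 -6 -2.5 0 0 0 0.6;0 -6 -2.5 0 0 0 0.6;0 -6 -2.4 0 0 0 0.6;0 -6 -2.4 0 0 0 0.6;0 -6 -2.3 0 0 0 0.6;0 -6 -2.3 0 0 0 0.6;0 -6 -2.2 0 0 0 0.6;0 -6 -2.2 0 0 0 0.6;0 0 0 0 0 0 0"
}}

```text
time_s: 17.43
position: [0.5554, -0.0829, 0.0856]
ee_rot: [[-0.759, -0.651, 0.003], [-0.651, 0.759, 0.0], [-0.002, -0.001, -1.0]]
contact_force: [0.1, 0.5, -1.7]
grip_width: 0.221
finger_force: 79.1
```

```bash
python3 st.py 591 -40 -2
```

```text
pusher [ 0.5722 -0.0686  0.0521] 40.6 loc [-22.   13.4] force [ 0.1  0.5 -1.7]
housing (array([616.2, -39. ,  -5.5]), np.float64(0.918)) [17.3 49. ] rel yaw 2.8000000000000007
```

>>> {"api": "arm_command", "payload": {
  "moves": "0 -6 -2 0 0 0 0.4;0 -6 -2 0 0 0 0.4;0 -6 -2 0 0 0 0.4;0 -6 -2 0 0 0 0.4;0 -6 -2 0 0 0 0.4;0 -6 -1.9 0 0 0 0.4;0 -6 -1.8 0 0 0 0.4;0 -6 -1.8 0 0 0 0.4;0 -6 -1.7 0 0 0 0.4;0 -4 -1.5 0 0 0 0.4;0 0 0 0 0 0 0;0 0 0 0 0 0 0"
}}

```text
time_s: 18.53
position: [0.6112, -0.0614, 0.0856]
ee_rot: [[-0.803, -0.596, 0.002], [-0.596, 0.803, 0.0], [-0.001, -0.001, -1.0]]
contact_force: [-0.4, 0.0, -1.1]
grip_width: 0.227
finger_force: 79.1
```

```bash
python3 st.py 670 -15 -8
```

```text
pusher [ 0.6289 -0.0482  0.052 ] 36.61 loc [31.2 41.7] force [-0.4  0.  -1.1]
housing (array([673.9, -22.3,  -8.6]), np.float64(0.91)) [72.  73.9] rel yaw -0.29999999999999893
```

>>> {"api": "arm_command", "payload": {
  "moves": "0 -3 -0.5 0 0 0 0;0 -3 -0.5 0 0 0 0;0 -3 -0.5 0 0 0 0;0 -2 -0.5 0 0 0 0;0 -2 -0.4 0 0 0 0;0 -2 -0.4 0 0 0 0;0 0 0 0 0 0 0;0 0 0 0 0 0 0"
}}

```text
time_s: 19.3
position: [0.6244, -0.0545, 0.0853]
ee_rot: [[-0.803, -0.596, 0.001], [-0.596, 0.803, 0.0], [-0.001, -0.0, -1.0]]
contact_force: [-1.1, 0.3, -2.0]
grip_width: 0.223
finger_force: 79.2
```

>>> {"api": "arm_command", "payload": {
  "moves": "0 -1.5 0 0 0 0 0;0 -1.5 0 0 0 0 0;0 0 0 0 0 0 0"
}}

```text
time_s: 19.55
position: [0.6266, -0.0529, 0.0853]
ee_rot: [[-0.803, -0.596, 0.0], [-0.596, 0.803, -0.0], [-0.0, -0.0, -1.0]]
contact_force: [-0.3, -1.0, -1.5]
grip_width: 0.221
finger_force: 79.2
```

>>> {"api": "arm_command", "payload": {
  "moves": "0 -1.5 0 0 0 0 0;0 0 0 0 0 0 0"
}}

```text
time_s: 19.72
position: [0.6277, -0.052, 0.0853]
ee_rot: [[-0.803, -0.596, 0.0], [-0.596, 0.803, 0.0], [-0.0, -0.0, -1.0]]
contact_force: [-0.3, -0.7, -1.7]
grip_width: 0.222
finger_force: 79.2
```

```bash
python3 st.py 685 -10 -8
```

```text
pusher [ 0.6454 -0.0389  0.0517] 36.6 loc [46.2 53.3] force [-0.3 -0.7 -1.7]
housing (array([675.3, -12.6,  -7. ]), np.float64(0.713)) [72.  83.7] rel yaw 1.3000000000000007
```

>>> {"api": "arm_command", "payload": {
  "moves": "0 -1.5 0 0 0 0 0;0 0 0 0 0 0 0;0 0 0 0 0 0 0"
}}

```text
time_s: 20.07
position: [0.6284, -0.0513, 0.0853]
ee_rot: [[-0.803, -0.596, -0.001], [-0.596, 0.803, -0.0], [0.001, 0.0, -1.0]]
contact_force: [-2.2, -2.5, -1.6]
grip_width: 0.223
finger_force: 79.2
```

>>> {"api": "arm_command", "payload": {
  "moves": "0 -1.5 0 0 0 0 0;0 0 0 0 0 0 0;0 0 0 0 0 0 0"
}}

```text
time_s: 20.32
position: [0.6286, -0.0505, 0.0851]
ee_rot: [[-0.803, -0.596, -0.003], [-0.596, 0.803, -0.001], [0.002, 0.001, -1.0]]
contact_force: [-4.3, -3.3, 1.1]
grip_width: 0.222
finger_force: 79.4
```

>>> {"api": "arm_command", "payload": {
  "moves": "0 -1.5 0 0 0 0 0;0 0 0 0 0 0 0;0 0 0 0 0 0 0"
}}

```text
time_s: 20.57
position: [0.6287, -0.0504, 0.0849]
ee_rot: [[-0.803, -0.596, -0.005], [-0.596, 0.803, -0.002], [0.005, 0.001, -1.0]]
contact_force: [-7.4, -4.7, 1.2]
grip_width: 0.224
finger_force: 79.6
```

>>> {"api": "arm_command", "payload": {
  "moves": "0 -1.5 0 0 0 0 0;0 -1.5 0 0 0 0 0;0 -1.5 0 0 0 0 0;0 -1.5 0 0 0 0 0;0 0 0 0 0 0 0;0 0 0 0 0 0 0;0 0 0 0 0 0 0"
}}

```text
time_s: 21.15
position: [0.629, -0.0503, 0.0846]
ee_rot: [[-0.804, -0.595, -0.013], [-0.595, 0.804, -0.009], [0.016, 0.0, -1.0]]
contact_force: [-19.2, -14.1, 9.3]
grip_width: 0.223
finger_force: 80.6
```

Run:
```python
from see import *
o=manip.get_obs();R=np.array(o["ee_rot"]);P=np.array(o["position"])+R@np.array([-22,0,33.6])/1e3
print(loc(P),P[2],o["contact_force"],o["moment"])
a=np.radians(F[2]);s=np.array([87.5,85.5]);w=np.array(F[:2])+np.array([[np.cos(a),-np.sin(a)],[np.sin(a),np.cos(a)]])@s/1e3
M["stops"]=[box(.135,.0675,.015,.1,.05,.08),box(.08,.125,.125,.015,.05,.08)]
im=draw("pics/s5.png",[("housing",w[0],w[1],F[2],.05),("stops",F[0],F[1],F[2],0)],(160,140,310,252))
for r in caps("scene",im,z=.018): print(r[:2],loc(r))
```

```text
[46.8 54.8] 0.0506403203318494 [-19.24374599 -14.12913813   9.29280291] [-2.42366149  3.66054336  0.54529632]
[0.551, -0.241] [ -18.1 -160.3]
[0.602, -0.27] [  36.6 -181.6]
[0.63, -0.245] [  60.7 -152.8]
```

View pics/s5.png

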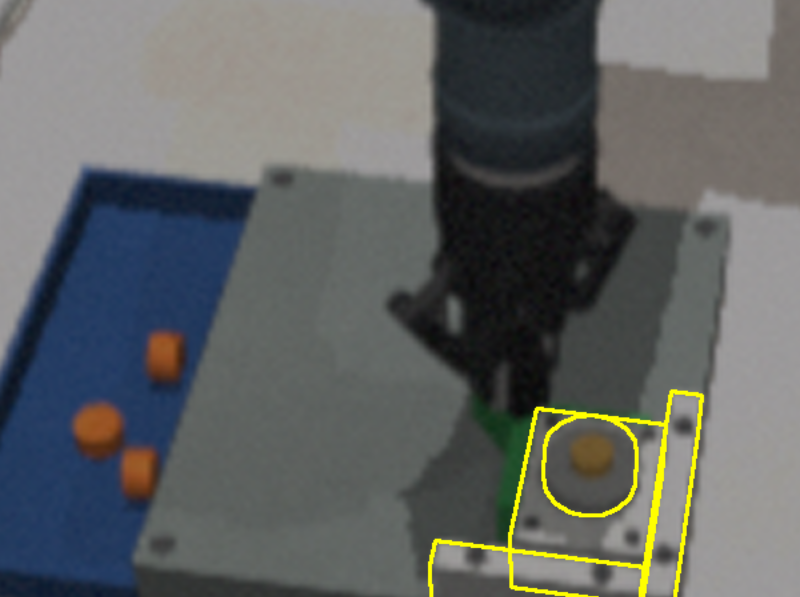

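The housing sits on the predicted seat outline, against both stops. The force is about 24 N and balanced on both faces, and the caps are in the tray at crop pixels (165,357), (98,430) and (140,473). I'll hold briefly and then hand in.

>>> {"api": "arm_command", "payload": {
  "moves": "0 0 0 0 0 0 0;0 0 0 0 0 0 0;0 0 0 0 0 0 0;0 0 0 0 0 0 0;0 0 0 0 0 0 0;0 0 0 0 0 0 0"
}}

```text
time_s: 21.7
position: [0.629, -0.0504, 0.0846]
ee_rot: [[-0.804, -0.595, -0.013], [-0.594, 0.804, -0.009], [0.016, 0.0, -1.0]]
contact_force: [-19.2, -13.8, 9.7]
grip_width: 0.222
finger_force: 80.6
```

```bash
python3 -c "
from plant import manip
o=manip.get_obs();print(o['contact_force'],o['finger_force'],o['position'])
print(manip.sign_off())"
```

```text
[-19.17689119 -13.77118109   9.67965897] 80.62281847000122 [ 0.62897856 -0.05035676  0.08462883]
the job is handed in; nothing more can be done
None
```

I handed the job in at about 22 s: all three caps are in the tray, and the pusher, still gripped, presses the housing into the corner of both stops with about 24 N. The hand-in gave no verdict back.

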